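Free the jammed burner head

ROBOT

A 6-joint arm with a two-finger parallel gripper is mounted at the origin on the work surface. World frame = base frame: x ahead of the robot, y to its left, z up, the work surface at z = 0. Lengths are in m, angles in rad, forces in N, time in s.
With the tool pointing down it reaches from about 0.25 to 0.725 m from the base axis. Payload 4 kg.
Tool frame: the origin (TCP) lies on the centre line of the jaws, within the pads' length; the fingertips stand 14 mm ahead of it and the grasp point (between the pads) lies 5 mm behind it; z points along the fingers, x is the direction in which the jaws open and shut, and the axes are right-handed (so a half turn about z gives the same grasp; the last joint's range is limited). The gripper opens to 85 mm and grips with 20 to 120 N. Pads are 22 mm wide; open, the fingers measure 114 mm over their backs; the gripper's body (76 mm by 85 mm) begins 54 mm behind the grasp point. The pads swing forward as they close: fully open they stand 13 mm farther back than shut.
Start: joints at [0, 0.241, 0.005, 1.335, 0, 1.571], TCP at [0.5, -0, 0.245] pointing down, gripper open.
Joint ranges: [-2.72, 2.72], [-1.05, 1.87], [-1.09, 1.28], [-1.99, 2.15], [-1.42, 1.44], [-3.14, 3.14]. Speed limits (rad/s): [2.79, 2.79, 3.14, 3.14, 3.14, 3.14].

INTERFACE

Orientations are given as a unit quaternion [x, y, z, w].
In Python, from workcell import bot gives the robot as it stands.
- The arm moves only by the tool play_rows, never from a script. Its argument "motion" is a list of rows, each an object with "fingers": the closure, from -1 (fully open) to 1 (shut), so that 0 is half open; "translation": the shift along the tool's x, y, z in cm, a list of three; "roll": the turn about the tool's z in degrees. A call has 1 to 20 rows; each row is the pose to reach, as a shift and turn from the pose commanded when the call began, along the tool's axes at that moment; what a row does not reach only later rows make up. A row lasts 1/12 s, in which the tool goes at most 41.7 mm and 7.16 degrees, less where a joint would pass 70% of its speed; a pose out of reach is approached as far as the arm can. A call with a gripper value outside its range is refused whole. The fingers move at their own pace and stop on an object; the grip force is fixed at half the most. Time passes only in rows, so rows that repeat a pose let the fingers close. It gives the time, the measured TCP pose, the force and the opening at its end, in the units of the state.
- bot.get_obs(): the state, without advancing time (a new reading comes with each control period).
- bot.camera(name): name is "scene" or "side" or "wrist"; returns a dict with "pixels" (384x512x3 uint8, red, green, blue), "intrinsics" (3x3 intrinsics, pixels), "world_to_cam" (4x4, takes a point from world to camera coordinates). Camera axes: x right, y down, z forward; pixel columns grow to the right and rows downward; lengths in m; the calibration is good to about 2 mm. The wrist camera is an equidistant fisheye: a pixel r from the principal point sees the ray r / f radians off the axis. A picture is of the moment at which its call begins. There is no depth.
- bot.job_done(): hands the job in, once; it reports no verdict.
The state is a dict: "clock": time; "joint_pos": joint angles; "joint_vel": joint speeds; "tau": joint torques, N m; "eef_pos": TCP position; "tool_rot": TCP orientation; "ft_force": force on the tool from outside, world axes, zero at the start; "ft_torque": the same for the moment, N m; "grip_width": finger opening in m.
Only numpy, scipy, OpenCV 4.12 (cv2) and the standard library are available. Lean on these libraries where they do the work, as an engineer would, in place of code of your own. Each camera call takes 0.05 s, during which the arm holds its last target. There are 200 camera calls.

TASK

The hob's front burner has to come apart for cleaning: first put the matches safely away, so lay the matchbox in the open drawer and slide the drawer fully shut. Then grip the jammed burner head on the front burner and, while its foot is still in the cup, rock it over to the left and then to the right (as you look from the robot), about eight degrees each way, and go on side to side until it comes free. Finish while holding it: keep it still, upright and just clear above its cup, no more than about a finger's breadth or two, without letting go, and leave everything else where it is.

Things in the scene. Friction and masses are not known exactly. Their poses are not given: they have to be found in the camera images.
- matchbox: Kitchen matchbox, a closed box 70 x 45 x 20 mm (x, y, z), about 40 g, lying flat on the worktop near the middle. Origin: centre of its underside; x along its length, z up.
- chest_drawer0 (a joint): Opening of the one drawer of the low pale wooden chest (240 mm deep, 220 wide, 90 high, fixed): 0 = shut, grows as the drawer slides out towards the robot; starts 0.11 to 0.14 m open. Slides with about 1 N and stays where it is left.
- drawer_floor (a point): Middle of the drawer's inner floor, 22 mm above the worktop; moves with the drawer. x points into the chest (shutting direction), y across, z up. The inside reaches 97 mm along x and 89 mm along y each way; walls end 46 mm, the front panel 60 mm above this floor. With the drawer open by q, only x = -0.097 to about q - 0.103 is clear of the chest's top.
- chest_drawer0_handle (a point): Grip point inside the round brass knob (28 mm across) in the middle of the drawer's front, 52 mm above the worktop; same axes as drawer_floor. The knob's flat outer face is 8 mm farther out (x = -0.008) and the drawer's front panel 35 mm farther in.
- hob: Two-burner worktop hob, fixed: white and steel box, 400 mm deep (x), 280 wide (y), top plate 70 mm above the worktop. Origin: centre of its underside; x away from the robot, y to the left as the robot sees it, z up. Front burner at x = -0.11, rear burner (with a fixed pan support and a heavy red pot, up to 200 mm above the worktop) at x = +0.10, two black control knobs on the front face.
- burner_seat (a point): Centre of the mouth of the front burner's round cup, at rim height, 88 mm above the worktop and 18 mm above the hob plate; axes as the hob's (y to the robot's left). Cup: outside 80 mm, inside 58 mm across, floor 14 mm below the rim. Two sprung steel leaves in it, at y = +0.020 and -0.020, clamp the head's foot with about 40 N each and give way outward by up to 6 mm.
- burner_head: Loose aluminium burner head with dark cap, jammed in the front cup: foot 40 mm across, 20 mm tall; above it a crown 48 mm across, 34 mm tall, with flame slots; 0.11 to 0.22 kg. Origin: centre of its underside, on the cup floor at the start (14 mm below burner_seat); z along its axis. The crown stands 6 to 40 mm above the cup's rim, free to grip all round.
- head_top (a point): Centre of the burner head's top, 54 mm above its origin. Straight up, the head resists with 25 to 40 N; leaned left or right (1 to 2.5 N m, firm grip of about 80 N) it pivots on that leaf while its other side slides up, so leaning it about 8 degrees each way in turn while easing it up by some 3 mm a time walks it out.
- spice_jar: Bystander, not to be disturbed: small terracotta jar with a wooden lid, 48 mm across, 70 mm tall, standing on top of the chest. Origin: centre of its underside.
- tin: Bystander, not to be disturbed: low round tin, 66 mm across, 50 mm tall, standing on top of the chest. Origin: centre of its underside.
- spoon: Bystander, not to be disturbed: wooden spoon, 190 mm long, lying across on the worktop in front of the hob.
- mug: Bystander, not to be disturbed: white mug, 76 mm across, 90 mm tall, on the worktop at the left. Origin: centre of its underside.
- salt_jar: Bystander, not to be disturbed: glass jar, 52 mm across, 80 mm tall, on the worktop between hob and chest. Origin: centre of its underside.
- pan_support: Bystander, not to be disturbed: the front burner's loose pan support: square grid of dark bars, 150 x 150 x 28 mm, on the worktop at the right. Origin: centre of its underside.

How it is judged:
By the outcome, as a careful person would: the job done as asked, in the order asked, and still so for the second after the job is handed in, while the arm keeps its last pose, push and grip.
It also fails if it takes over 64 s, if anything falls off the work surface, if the arm or the gripper's body presses on something with over 40 N, if the wrist force passes 120 N, or if a joint passes its speed limit or range.

## Working session

There is one attempt and no reset: what is moved stays moved. The work goes in short steps, Python scripts to look and compute and a tool call to move; the robot and the scene stay as the last step left them, time stands still between calls to the robot, and variables do not carry over. Pictures are saved under pics/ and viewed, about 8 in all and at most 12, crops included, and the job is handed in when it is done.

Besides the shell and the picture viewer there is one more tool, called after ">>>" as name([rows], argument=value, ...), one row to a line, values as JSON. play_rows: Moves the arm, as the interface text tells. Its arguments: {"type":"object","properties":{"motion":{"type":"array","items":{"type":"object","properties":{"fingers":{"type":"number"},"translation":{"type":"array","items":{"type":"number"}},"roll":{"type":"number"}}}}},"required":["motion"]}

```bash
ls; mkdir -p pics; cat > h.py <<'E'
import numpy as np, cv2
from workcell import bot
def snap(name,fn=None):
    c=bot.camera(name); 
    if fn: cv2.imwrite(f'pics/{fn}.png',c['pixels'][:,:,::-1])
    return c
def ray(c,u,v):
    K=np.array(c['intrinsics']);T=np.array(c['world_to_cam']);R=T[:3,:3];o=-R.T@T[:3,3]
    d=np.array([(u-K[0,2])/K[0,0],(v-K[1,2])/K[1,1],1.])
    return o,R.T@(d/np.linalg.norm(d))
def rayw(c,u,v):
    K=np.array(c['intrinsics']);T=np.array(c['world_to_cam']);R=T[:3,:3];o=-R.T@T[:3,3]
    a=np.array([(u-K[0,2])/K[0,0],(v-K[1,2])/K[1,1]]);r=np.linalg.norm(a)+1e-9
    d=np.array([*(np.sin(r)*a/r),np.cos(r)]);return o,R.T@d
def onz(od,z):
    o,d=od;return o+d*(z-o[2])/d[2]
def cross(a,b):
    (o1,d1),(o2,d2)=a,b
    s=np.linalg.lstsq(np.c_[d1,-d2],o2-o1,rcond=None)[0]
    p,q=o1+s[0]*d1,o2+s[1]*d2
    return (p+q)/2,np.linalg.norm(p-q)
E
python3 - <<'E'
from h import *
a=snap('scene','s0');b=snap('side','d0');w=snap('wrist','w0')
for c in (a,b,w): print(np.round(c['intrinsics'],1).tolist(),np.round(np.linalg.inv(c['world_to_cam']),3).tolist())
print(bot.get_obs())
A=np.hstack([cv2.imread('pics/s0.png'),cv2.imread('pics/d0.png')]);
E
```

```text
pics
[[391.1, 0.0, 257.9], [0.0, 391.1, 193.6], [0.0, 0.0, 1.0]] [[0.517, 0.584, -0.626, 1.386], [0.856, -0.362, 0.37, -0.491], [-0.011, -0.727, -0.687, 0.981], [0.0, 0.0, 0.0, 1.0]]
[[403.6, 0.0, 258.9], [0.0, 403.6, 184.7], [0.0, 0.0, 1.0]] [[-0.899, -0.269, 0.346, 0.147], [-0.438, 0.581, -0.686, 0.836], [-0.016, -0.768, -0.64, 0.891], [0.0, 0.0, 0.0, 1.0]]
[[297.3, 0.0, 254.1], [0.0, 297.3, 195.8], [0.0, 0.0, 1.0]] [[1.0, 0.001, -0.001, 0.5], [0.001, -0.953, -0.302, 0.078], [-0.002, 0.302, -0.953, 0.373], [0.0, 0.0, 0.0, 1.0]]
{'clock': 0.15, 'joint_pos': array([5.40459014e-05, 2.41273700e-01, 4.02226534e-03, 1.33518595e+00,
       3.28651926e-05, 1.57079620e+00]), 'joint_vel': array([-0.00145121, -0.00155272,  0.00582145, -0.00100809,  0.0010648 ,
       -0.00062652]), 'tau': array([-1.62746033e-03, -3.72633219e+01,  2.52638429e+01,  1.23480460e-02,
       -1.30651040e-05,  1.49362950e-05]), 'eef_pos': array([4.99543483e-01, 3.65127511e-05, 2.44596206e-01]), 'tool_rot': array([ 9.99999663e-01,  2.70744499e-05, -8.20529727e-04, -1.64104709e-05]), 'ft_force': array([-0.83922321, -0.8458365 ,  0.12093628]), 'ft_torque': array([-0.01315367,  0.01643293, -0.03066664]), 'grip_width': 0.08545666444270988}
```

View pics/s0.png

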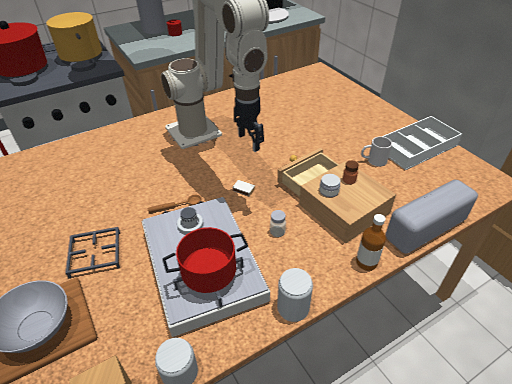

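View pics/d0.png

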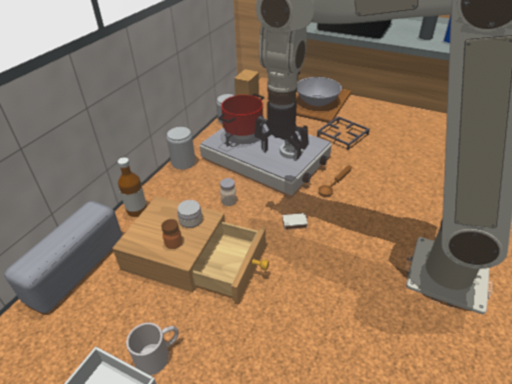

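View pics/w0.png

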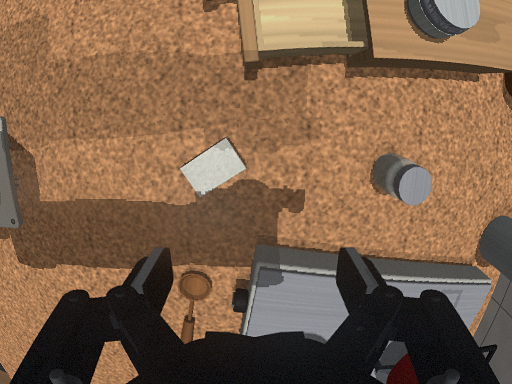

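The scene view shows the matchbox at about (244,187), the brass knob at (293,157) and the burner head at (189,215). In the side view they are at (294,221), (264,265) and (289,148). The wrist view shows the matchbox at (213,167) and the drawer front along (247,35). Next I'll measure them.

```bash
cat > m.py <<'E'
from h import *
I={k:cv2.imread(f'pics/{f}.png') for k,f in (('scene','s0'),('side','d0'),('wrist','w0'))}
def blob(k,box,lo,hi):
    x0,y0,x1,y1=box;h=cv2.cvtColor(I[k],cv2.COLOR_BGR2HSV)[y0:y1,x0:x1]
    m=cv2.inRange(h,lo,hi);n,l,s,c=cv2.connectedComponentsWithStats(m)
    i=1+np.argmax(s[1:,4]);cn=cv2.findContours((l==i).astype('u1'),0,1)[0][0]+[x0,y0]
    return s[i,4],c[i]+[x0,y0],cn
if __name__=='__main__':
    C={k:bot.camera(k) for k in I}
    a,c,cn=blob('wrist',(150,110,280,220),(0,0,110),(179,70,255));q=cv2.approxPolyDP(cv2.convexHull(cn),5,True)[:,0]
    print('box wrist',a,c,q.tolist())
    P=[onz(rayw(C['wrist'],*p),.02) for p in q];print(np.round(P,4).tolist(),np.round([np.linalg.norm(P[i]-P[i-1]) for i in range(len(P))],4))
    r={}
    for k,b in (('scene',(228,175,260,200)),('side',(275,208,315,235))):
        a,cc,_=blob(k,b,(0,0,130),(179,70,255));r[k]=ray(C[k],*cc);print(k,a,cc)
    print('box',cross(r['scene'],r['side']), cross(r['scene'],rayw(C['wrist'],*c)))
    r={}
    for k,b in (('scene',(285,148,302,165)),('side',(250,255,275,275))):
        a,cc,_=blob(k,b,(18,150,120),(32,255,255));r[k]=ray(C[k],*cc);print(k,a,cc)
    print('knob',cross(r['scene'],r['side']))
    z=[I['scene'][140:240,140:240],I['side'][110:190,240:340],I['side'][220:300,190:290],I['scene'][140:240,260:360]]
    z=[cv2.resize(t[:80],(400,300),interpolation=2) for t in z]
    cv2.imwrite('pics/z0.png',np.vstack([np.hstack(z[:2]),np.hstack(z[2:])]))
E
python3 m.py
```

```text
box wrist 2025 [212.75703704 167.47012346] [[226, 138], [245, 168], [199, 196], [180, 168]]
[[0.466, 0.0382, 0.02], [0.4885, 0.0014, 0.02], [0.4301, -0.0344, 0.02], [0.4077, 0.002, 0.02]] [0.0687 0.0432 0.0686 0.0427]
scene 168 [243.30952381 185.82142857]
side 275 [294.34545455 219.04363636]
box (array([0.44686876, 0.00298564, 0.01981198]), np.float64(0.0012949183575372242)) (array([0.44886273, 0.00204358, 0.02191213]), np.float64(0.0014011049851484038))
scene 28 [293.32142857 157.25      ]
side 107 [260.81308411 263.03738318]
knob (array([0.44867869, 0.22594265, 0.05949914]), np.float64(0.008520179436995559))
```

View pics/z0.png

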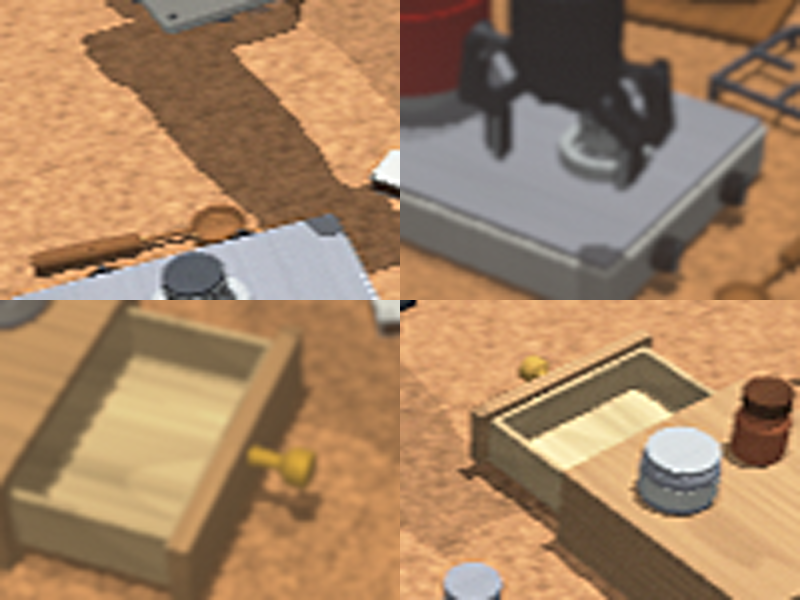

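>>> play_rows([
  {"fingers": -1, "translation": [-2.5, -0.1, 4], "roll": 7},
  {"fingers": -1, "translation": [-5.2, -0.2, 8], "roll": 14},
  {"fingers": -1, "translation": [-5.2, -0.2, 12], "roll": 21},
  {"fingers": -1, "translation": [-5.2, -0.2, 15], "roll": 28},
  {"fingers": -1, "translation": [-5.2, -0.2, 17], "roll": 35},
  {"fingers": -1, "translation": [-5.2, -0.2, 17], "roll": 42},
  {"fingers": -1, "translation": [-5.2, -0.2, 17], "roll": 49},
  {"fingers": -1, "translation": [-5.2, -0.2, 17], "roll": 56},
  {"fingers": -1, "translation": [-5.2, -0.2, 17], "roll": 58.4},
  {"fingers": -1, "translation": [-5.2, -0.2, 17], "roll": 58.4},
  {"fingers": -1, "translation": [-5.2, -0.2, 19], "roll": 58.4},
  {"fingers": -1, "translation": [-5.2, -0.2, 21], "roll": 58.4},
  {"fingers": -1, "translation": [-5.2, -0.2, 22.5], "roll": 58.4},
  {"fingers": -1, "translation": [-5.2, -0.2, 23], "roll": 58.4},
  {"fingers": -1, "translation": [-5.2, -0.2, 23], "roll": 58.4},
])

```text
clock: 1.55
eef_pos: [0.4468, 0.002, 0.0142]
tool_rot: [0.873, -0.488, -0.001, 0.001]
ft_force: [-0.3, 0.1, 0.4]
grip_width: 0.0856
```

>>> play_rows([
  {"fingers": 0.2, "translation": [0, 0, 0], "roll": 0},
  {"fingers": 0.6, "translation": [0, 0, 0], "roll": 0},
  {"fingers": 1, "translation": [0, 0, 0], "roll": 0},
  {"fingers": 1, "translation": [0, 0, 0], "roll": 0},
  {"fingers": 1, "translation": [0, 0, 0], "roll": 0},
  {"fingers": 1, "translation": [0, 0, 0], "roll": 0},
  {"fingers": 1, "translation": [0, 0, 0], "roll": 0},
  {"fingers": 1, "translation": [0, 0, 0], "roll": 0},
])

```text
clock: 2.22
eef_pos: [0.4491, 0.002, 0.0166]
tool_rot: [0.873, -0.488, 0.001, -0.001]
ft_force: [-1.1, -0.1, 5.5]
grip_width: 0.0437
```

>>> play_rows([
  {"fingers": 1, "translation": [0, 0, -3], "roll": 0},
  {"fingers": 1, "translation": [0, 0, -7], "roll": 0},
  {"fingers": 1, "translation": [0, 0, -11], "roll": 0},
  {"fingers": 1, "translation": [0, 0, -15], "roll": 0},
  {"fingers": 1, "translation": [-2, -2.5, -17], "roll": 6},
  {"fingers": 1, "translation": [-4, -5, -18.5], "roll": 12},
  {"fingers": 1, "translation": [-6, -7.5, -18.5], "roll": 18},
  {"fingers": 1, "translation": [-8, -10, -18.5], "roll": 24},
  {"fingers": 1, "translation": [-10, -12.5, -18.5], "roll": 30},
  {"fingers": 1, "translation": [-12, -15, -18.5], "roll": 31.6},
  {"fingers": 1, "translation": [-14, -17.5, -18.5], "roll": 31.6},
  {"fingers": 1, "translation": [-14.8, -18.7, -18.5], "roll": 31.6},
  {"fingers": 1, "translation": [-14.8, -18.7, -18.5], "roll": 31.6},
  {"fingers": 1, "translation": [-14.8, -18.7, -18.5], "roll": 31.6},
])

```text
clock: 3.38
eef_pos: [0.5331, 0.0432, 0.2004]
tool_rot: [0.729, -0.684, -0.013, -0.011]
ft_force: [-0.8, 0.3, -0.1]
grip_width: 0.0435
```

```bash
python3 - <<'E'
from h import *
c=snap('wrist','w1');np.savez('w1.npz',**{k:c[k] for k in('intrinsics','world_to_cam')})
for k in('scene','side'):
    d=snap(k,k+'1');np.savez(k+'.npz',**{q:d[q] for q in('intrinsics','world_to_cam')})
print(bot.get_obs()['eef_pos'],bot.get_obs()['joint_pos'])
E
```

```text
[0.5326979  0.04383295 0.20027508] [0.06351    0.33257627 0.01140583 1.25105389 0.03432686 3.14061696]
```

View pics/w1.png

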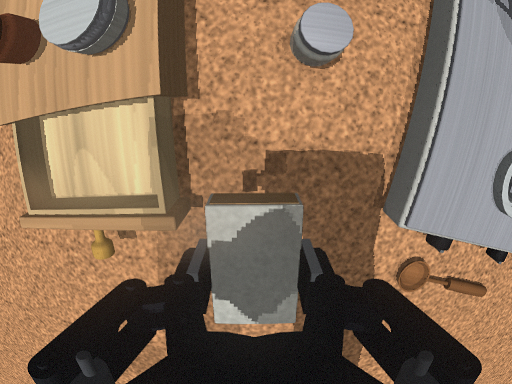

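The wrist view shows the box held squarely and the knob at (102,245). The drawer front panel runs along (22..188, ~220), with the tin and jar at top left. Joint 6 reached its limit, so I'll use the opposite half turn. First I'll measure the drawer from this view.

```bash
python3 - <<'E'
from h import *
import m
L=lambda f:dict(np.load(f+'.npz'))
W,S,D=L('w1'),L('scene'),L('side')
m.I={'wrist':cv2.imread('pics/w1.png'),'scene':cv2.imread('pics/scene1.png'),'side':cv2.imread('pics/side1.png')}
r={}
for k,c,b,f in (('wrist',W,(85,225,120,262),rayw),('scene',S,(285,148,302,165),ray),('side',D,(246,255,272,275),ray)):
    a,cc,_=m.blob(k,b,(18,150,90),(32,255,255));r[k]=f(c,*cc);print(k,a,cc)
print('knob ws',cross(r['wrist'],r['scene']),'wd',cross(r['wrist'],r['side']),'onz',onz(r['wrist'],.052))
for n,u,v,z in (('panel topL front',22,222,.082),('panel topR',188,212,.082),('in fl near L',50,200,.022),('near R',158,196,.022),('wall R top near',165,210,.068),('wall R top far',155,97,.068),('wall L near',28,212,.068),('wall L far',15,122,.068),('chestR',186,97,.09),('chestL',0,124,.09),('tin',75,15,.14),('jar',5,25,.16),('salt',327,28,.08)):
    print(n,np.round(onz(rayw(W,u,v),z),4))
z=cv2.resize(m.I['wrist'][90:270,0:240],(800,600),interpolation=2);cv2.imwrite('pics/z1.png',z)
E
```

```text
wrist 250 [ 99.388 247.752]
scene 33 [293.         157.63636364]
side 110 [260.82727273 262.99090909]
knob ws (array([0.45161725, 0.21788793, 0.06517103]), np.float64(0.0013533934983501216)) wd (array([0.44972298, 0.22551058, 0.05724514]), np.float64(0.006543465465684568)) onz [0.4436728  0.22736324 0.052     ]
panel topL front [0.478  0.3225 0.082 ]
panel topR [0.5116 0.1069 0.082 ]
in fl near L [0.486  0.3211 0.022 ]
near R [0.504  0.1577 0.022 ]
wall R top near [0.5061 0.1339 0.068 ]
wall R top far [0.614  0.1435 0.068 ]
wall L near [0.4857 0.3224 0.068 ]
wall L far [0.5952 0.3278 0.068 ]
chestR [0.6137 0.1081 0.09  ]
chestL [0.5957 0.3314 0.09  ]
tin [0.6784 0.1864 0.14  ]
jar [0.6786 0.2452 0.16  ]
salt [ 0.6814 -0.0031  0.08  ]
```

View pics/z1.png

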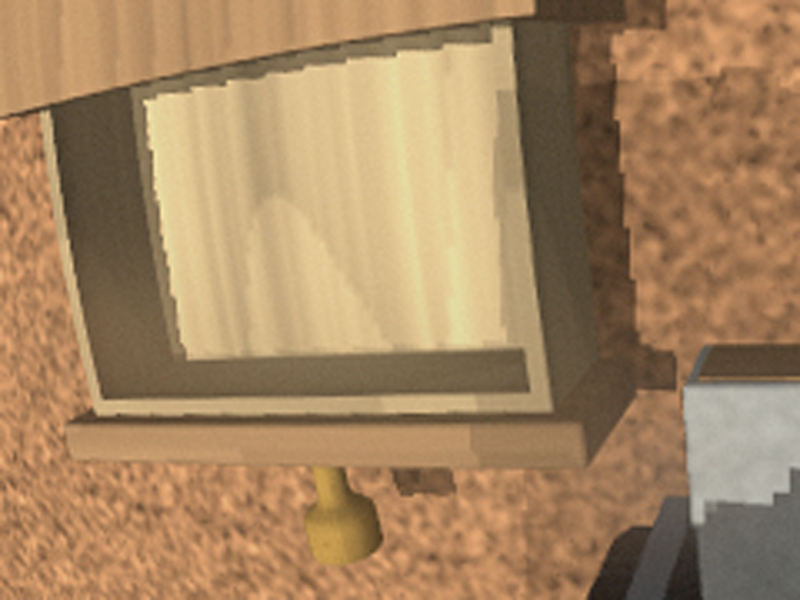

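The crop shows the drawer's inner walls and panel. The drawer yaw comes to about +4.5°, the opening to about 0.115 m, and the knob is near (0.446,0.227). Next I'll unwind the roll.

>>> play_rows([
  {"fingers": 1, "translation": [0, 0, 0], "roll": -7},
  {"fingers": 1, "translation": [0, 0, 0], "roll": -14},
  {"fingers": 1, "translation": [0, 0, 0], "roll": -21},
  {"fingers": 1, "translation": [0, 0, 0], "roll": -28},
  {"fingers": 1, "translation": [0, 0, 0], "roll": -35},
  {"fingers": 1, "translation": [0, 0, 0], "roll": -42},
  {"fingers": 1, "translation": [0, 0, 0], "roll": -49},
  {"fingers": 1, "translation": [0, 0, 0], "roll": -56},
  {"fingers": 1, "translation": [0, 0, 0], "roll": -63},
  {"fingers": 1, "translation": [0, 0, 0], "roll": -70},
  {"fingers": 1, "translation": [0, 0, 0], "roll": -77},
  {"fingers": 1, "translation": [0, 0, 0], "roll": -84},
  {"fingers": 1, "translation": [0, 0, 0], "roll": -90},
  {"fingers": 1, "translation": [0, 0, 0], "roll": -90},
  {"fingers": 1, "translation": [0, 0, 0], "roll": -90},
  {"fingers": 1, "translation": [0, 0, 0], "roll": -90},
])

```text
clock: 4.87
eef_pos: [0.5327, 0.0438, 0.2004]
tool_rot: [0.999, 0.031, -0.001, -0.017]
ft_force: [-0.3, 0.2, -0.1]
grip_width: 0.0436
```

```bash
cat >> h.py <<'E'
from scipy.spatial.transform import Rotation as Ro
def go(p,yaw=None):
    o=bot.get_obs();R=Ro.from_quat(o['tool_rot']);M=R.as_matrix()
    t=M.T@(np.array(p)-o['eef_pos'])*100
    y0=np.degrees(np.arctan2(M[1,0],M[0,0]));r=None if yaw is None else (-(yaw-y0)+180)%360-180
    print('trans cm',np.round(t,2),'roll',r,'yaw now',round(y0,2),'tool z',np.round(M[:,2],4),'j6',o['joint_pos'][5],'q',np.round(o['joint_pos'],2))
E
python3 -c "
from h import *
go((.5425,.235,.2),94.5)"
```

```text
trans cm [  2.17 -19.01   0.68] roll -90.93442974577022 yaw now 3.57 tool z [-0.0033  0.034  -0.9994] j6 1.5720589508631453 q [0.06 0.33 0.01 1.25 0.03 1.57]
```

>>> play_rows([
  {"fingers": 1, "translation": [0.2, -2, 0], "roll": -7},
  {"fingers": 1, "translation": [0.4, -4, 0], "roll": -14},
  {"fingers": 1, "translation": [0.6, -6, 0.2], "roll": -21},
  {"fingers": 1, "translation": [0.9, -8, 0.3], "roll": -28},
  {"fingers": 1, "translation": [1.1, -10, 0.3], "roll": -35},
  {"fingers": 1, "translation": [1.3, -12, 0.4], "roll": -42},
  {"fingers": 1, "translation": [1.6, -14, 0.5], "roll": -49},
  {"fingers": 1, "translation": [1.8, -16, 0.6], "roll": -56},
  {"fingers": 1, "translation": [2, -18, 0.6], "roll": -63},
  {"fingers": 1, "translation": [2.2, -19, 0.7], "roll": -70},
  {"fingers": 1, "translation": [2.2, -19, 0.7], "roll": -77},
  {"fingers": 1, "translation": [2.2, -19, 0.7], "roll": -84},
  {"fingers": 1, "translation": [2.2, -19, 0.7], "roll": -91},
  {"fingers": 1, "translation": [2.2, -19, 0.7], "roll": -91},
  {"fingers": 1, "translation": [2.2, -19, 0.7], "roll": -91},
  {"fingers": 1, "translation": [2.2, -19, 0.7], "roll": -91},
])

```text
clock: 6.2
eef_pos: [0.5427, 0.2346, 0.1998]
tool_rot: [0.679, 0.734, 0.011, -0.013]
ft_force: [0.5, 0.0, -0.7]
grip_width: 0.0438
```

```bash
python3 -c "
from h import *
go((.5425,.235,.055),94.5)
c=snap('wrist','w2');np.savez('w2.npz',**{k:c[k] for k in('intrinsics','world_to_cam')})"
```

```text
trans cm [-0.45 -0.   14.47] roll -0.026016924181931245 yaw now 94.47 tool z [-0.0033  0.0339 -0.9994] j6 0.3140984003401522 q [0.39 0.44 0.16 1.29 0.03 0.31]
```

View pics/w2.png

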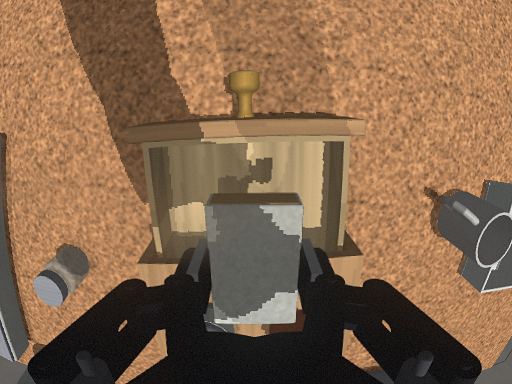

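The view from behind shows the drawer centred under the held box: walls at columns 150 to 348, knob top at (244,78). I'll work out the knob and panel positions from it.

```bash
python3 - <<'E'
from h import *
W=dict(np.load('w2.npz'))
V=dict(np.load('w1.npz'))
print('knob face z.052 (face upper edge z .066)',onz(rayw(W,244,72),.066),onz(rayw(W,244,82),.066))
k,e=cross(rayw(W,244,84),rayw(V,102,250));print('knob 2view',k,e)
for n,u,v,z in (('panel inL',145,142,.082),('panel inR',352,136,.082),('panel front L',130,128,.082),('panel front R',363,121,.082),('chest L',140,258,.09),('chest R',362,248,.09),('wall innerL',150,200,.068),('wall innerR',348,200,.068)):
    print(n,np.round(onz(rayw(W,u,v),z),4))
E
```

```text
knob face z.052 (face upper edge z .066) [0.43712281 0.22279976 0.066     ] [0.44600104 0.22349197 0.066     ]
knob 2view [0.44555329 0.22229386 0.05659497] 0.004033764159670792
panel inL [0.5013 0.1421 0.082 ]
panel inR [0.4831 0.32   0.082 ]
panel front L [0.4895 0.1279 0.082 ]
panel front R [0.4686 0.3286 0.082 ]
chest L [0.6101 0.1353 0.09  ]
chest R [0.5859 0.3465 0.09  ]
wall innerL [0.5585 0.1417 0.068 ]
wall innerR [0.5456 0.3312 0.068 ]
```

>>> play_rows([
  {"fingers": 1, "translation": [-0.1, 0, 3], "roll": -1.5},
  {"fingers": 1, "translation": [-0.2, 0, 6], "roll": -1.5},
  {"fingers": 1, "translation": [-0.3, 0, 9], "roll": -1.5},
  {"fingers": 1, "translation": [-0.35, 0, 11], "roll": -1.5},
  {"fingers": 1, "translation": [-0.4, 0, 13], "roll": -1.5},
  {"fingers": 1, "translation": [-0.45, 0, 14.5], "roll": -1.5},
  {"fingers": 1, "translation": [-0.5, 0, 15.3], "roll": -1.5},
  {"fingers": 1, "translation": [-0.5, 0, 15.8], "roll": -1.5},
  {"fingers": 1, "translation": [-0.5, 0, 16], "roll": -1.5},
  {"fingers": 1, "translation": [-0.5, 0, 16], "roll": -1.5},
])

```text
clock: 7.08
eef_pos: [0.543, 0.2351, 0.0402]
tool_rot: [0.668, 0.744, 0.012, -0.012]
ft_force: [-0.8, 0.1, -1.7]
grip_width: 0.0435
```

>>> play_rows([
  {"fingers": 1, "translation": [0, 0, 0.1], "roll": 0},
  {"fingers": 0, "translation": [0, 0, 0.1], "roll": 0},
  {"fingers": -0.4, "translation": [0, 0, 0.1], "roll": 0},
  {"fingers": -0.5, "translation": [0, 0, 0.1], "roll": 0},
  {"fingers": -0.5, "translation": [0, 0, 0.1], "roll": 0},
  {"fingers": -0.5, "translation": [0, 0, -2], "roll": 0},
  {"fingers": -0.5, "translation": [0.1, 0, -5], "roll": 0},
  {"fingers": -0.5, "translation": [0.2, 0, -8], "roll": 0},
  {"fingers": -0.5, "translation": [0.3, 0, -11], "roll": 0},
  {"fingers": 0, "translation": [0.4, 0, -13], "roll": 0},
  {"fingers": 1, "translation": [0.4, 0, -13], "roll": 0},
])

```text
clock: 8.0
eef_pos: [0.5456, 0.2359, 0.1759]
tool_rot: [0.668, 0.744, 0.016, -0.01]
ft_force: [1.0, 0.8, -1.1]
grip_width: 0.0409
```

```bash
python3 - <<'E'
from h import *
go((.405,.222,.09),90)
c=snap('wrist','w3')
E
```

```text
trans cm [ -0.19 -14.22   8.43] roll 6.181901382687329 yaw now 96.18 tool z [ 0.0066  0.0381 -0.9993] j6 0.2848561205073395 q [0.39 0.45 0.12 1.22 0.03 0.28]
```

View pics/w3.png

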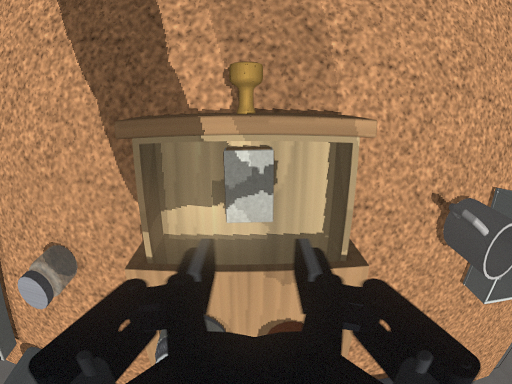

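The matchbox lies flat in the drawer. Next I'll bring the closed fingers down in front of the knob.

>>> play_rows([
  {"fingers": 1, "translation": [0, -3, 0], "roll": 0},
  {"fingers": 1, "translation": [0, -6, 0], "roll": 0},
  {"fingers": 1, "translation": [-0.1, -9, 0], "roll": 0},
  {"fingers": 1, "translation": [-0.1, -12, 0], "roll": 0},
  {"fingers": 1, "translation": [-0.1, -14.2, 1], "roll": 0},
  {"fingers": 1, "translation": [-0.2, -14.2, 4], "roll": 0},
  {"fingers": 1, "translation": [-0.3, -14.2, 7], "roll": 0},
  {"fingers": 1, "translation": [-0.4, -14.2, 10], "roll": 0},
  {"fingers": 1, "translation": [-0.5, -14.2, 12], "roll": 0},
  {"fingers": 1, "translation": [-0.5, -14.2, 12.4], "roll": 0},
  {"fingers": 1, "translation": [-0.5, -14.2, 12.4], "roll": 0},
])

```text
clock: 8.97
eef_pos: [0.3994, 0.2175, 0.0435]
tool_rot: [0.668, 0.744, 0.009, -0.014]
ft_force: [-0.8, 0.9, 0.4]
grip_width: 0.0001
```

>>> play_rows([
  {"fingers": 1, "translation": [0, 0.8, 0], "roll": 0},
  {"fingers": 1, "translation": [0, 1.6, 0], "roll": 0},
  {"fingers": 1, "translation": [0, 2, 0], "roll": 0},
  {"fingers": 1, "translation": [0, 2.5, 0], "roll": 0},
  {"fingers": 1, "translation": [0, 3, 0], "roll": 0},
  {"fingers": 1, "translation": [0, 4, 0], "roll": 0},
  {"fingers": 1, "translation": [0, 5, 0], "roll": 0},
  {"fingers": 1, "translation": [0, 6, 0], "roll": 0},
  {"fingers": 1, "translation": [0, 7, 0], "roll": 0},
  {"fingers": 1, "translation": [0, 8, 0], "roll": 0},
  {"fingers": 1, "translation": [0, 9, 0], "roll": 0},
  {"fingers": 1, "translation": [0, 10, 0], "roll": 0},
  {"fingers": 1, "translation": [0, 11, 0], "roll": 0},
  {"fingers": 1, "translation": [0, 11.5, 0], "roll": 0},
  {"fingers": 1, "translation": [0, 11.5, 0], "roll": 0},
])

```text
clock: 10.22
eef_pos: [0.5178, 0.2311, 0.0458]
tool_rot: [0.668, 0.744, 0.012, -0.012]
ft_force: [0.2, 0.6, -0.2]
grip_width: 0.0002
```

>>> play_rows([
  {"fingers": 1, "translation": [0, 0.4, 0], "roll": 0},
  {"fingers": 1, "translation": [0, 0.8, 0], "roll": 0},
  {"fingers": 1, "translation": [0, 1.2, 0], "roll": 0},
  {"fingers": 1, "translation": [0, 1.5, 0], "roll": 0},
  {"fingers": 1, "translation": [0, 1.5, 0], "roll": 0},
])

```text
clock: 10.63
eef_pos: [0.5316, 0.2327, 0.0457]
tool_rot: [0.668, 0.744, 0.012, -0.012]
ft_force: [-0.6, 0.1, 0.2]
grip_width: -0.0003
```

>>> play_rows([
  {"fingers": 1, "translation": [0, 0.3, 0], "roll": 0},
  {"fingers": 1, "translation": [0, 0.6, 0], "roll": 0},
  {"fingers": 1, "translation": [0, 0.6, 0], "roll": 0},
])

```text
clock: 10.88
eef_pos: [0.536, 0.2332, 0.0455]
tool_rot: [0.668, 0.744, 0.011, -0.013]
ft_force: [-2.9, -0.5, 1.6]
grip_width: -0.0004
```

>>> play_rows([
  {"fingers": 1, "translation": [0, 0.2, 0], "roll": 0},
  {"fingers": 1, "translation": [0, 0.4, 0], "roll": 0},
  {"fingers": 1, "translation": [0, 0.4, 0], "roll": 0},
  {"fingers": 1, "translation": [0, 0.4, 0], "roll": 0},
])

```text
clock: 11.22
eef_pos: [0.536, 0.2331, 0.0455]
tool_rot: [0.668, 0.744, 0.008, -0.016]
ft_force: [-12.1, -2.2, 10.4]
grip_width: 0.0001
```

```bash
python3 - <<'E'
from h import *
print(bot.get_obs()['ft_force'],bot.get_obs()['eef_pos'])
a=snap('scene','s4')['pixels'][:,:,::-1];b=snap('side','d4')['pixels'][:,:,::-1]
z=[a[130:230,250:390],b[190:290,110:250],a[180:280,130:270],b[100:200,220:360]]
z=[cv2.resize(t,(400,286),interpolation=2) for t in z]
cv2.imwrite('pics/z4.png',np.vstack([np.hstack(z[:2]),np.hstack(z[2:])]))
E
```

```text
[-12.08729869  -2.2387635   10.36225459] [0.53603279 0.23311819 0.04547004]
```

View pics/z4.png

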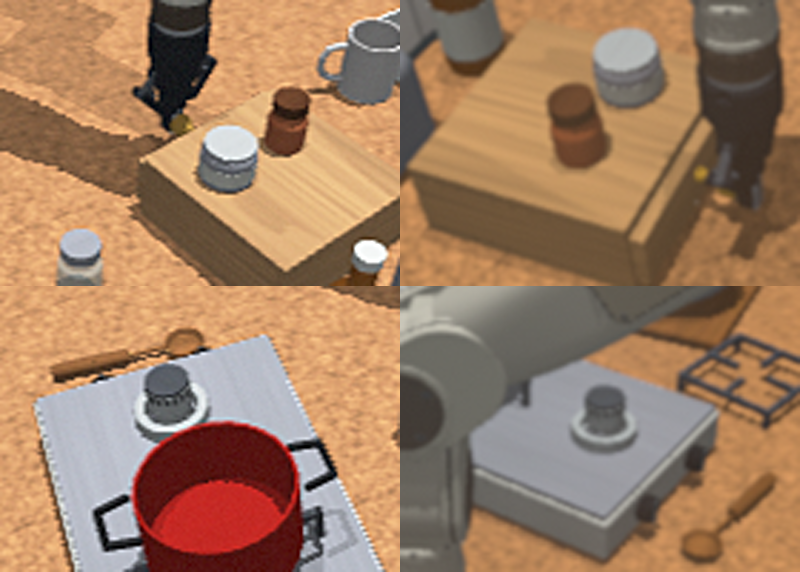

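The crops show the drawer shut with the bystanders in place. The head's cap top is at about (189,213) in the scene view and (292,138) in the side view. Next I'll triangulate the head and back the arm off.

```bash
python3 - <<'E'
from h import *
S,D=[dict(np.load(f+'.npz')) for f in('scene','side')]
p,e=cross(ray(S,188.8,212.5),ray(D,291.8,138.2));print('top',p,e)
for n,a,b in (('ring',(190.5,221.5),(291.5,149.5)),):print(n,cross(ray(S,*a),ray(D,*b)))
# hob edges: scene crop corners (37,400),(265,338); side crop (605,515+),(718,405)
for n,(u,v),c in (('FR scene',(130+38*.35,180+(402-286)*.35),S),('FL scene',(130+266*.35,180+(338-286)*.35),S),('FL side',(220+206*.35,100+(515-286)*.35),D),('FR side',(220+318*.35,100+(406-286)*.35),D)): print(n,onz(ray(c,u,v),.07))
go((.40,.21,.20),0)
E
```

```text
top [ 0.56669812 -0.25303418  0.12663488] 0.002732016730429614
ring (array([ 0.56430579, -0.25141012,  0.08222533]), np.float64(0.0002533778083012592))
FR scene [ 0.47072859 -0.37438145  0.07      ]
FL scene [ 0.5132797  -0.11130196  0.07      ]
FL side [ 0.50322366 -0.10979489  0.07      ]
FR side [ 0.45786003 -0.37173493  0.07      ]
trans cm [ -0.3  -13.9  -15.35] roll 96.20621155896583 yaw now 96.21 tool z [-0.0122  0.0328 -0.9994] j6 0.28444034133002344 q [ 0.39  0.56 -0.07  0.94  0.04  0.28]
```

>>> play_rows([
  {"fingers": 1, "translation": [0, -1, 0], "roll": 0},
  {"fingers": 1, "translation": [0, -3, 0], "roll": 0},
  {"fingers": 1, "translation": [0, -6, 0], "roll": 0},
  {"fingers": 1, "translation": [0, -8, -2], "roll": 0},
  {"fingers": 1, "translation": [0, -9, -6], "roll": 0},
  {"fingers": 1, "translation": [0, -9, -10], "roll": 0},
  {"fingers": 1, "translation": [0, -9, -14], "roll": 0},
  {"fingers": 1, "translation": [0, -9, -18], "roll": 0},
  {"fingers": 1, "translation": [0, -9, -20], "roll": 0},
  {"fingers": 1, "translation": [0, -9, -20], "roll": 0},
])

```text
clock: 12.15
eef_pos: [0.4555, 0.2186, 0.2522]
tool_rot: [0.668, 0.744, 0.018, -0.01]
ft_force: [0.9, 0.9, -0.2]
grip_width: -0.0
```

```bash
python3 -c "
from h import *
go((.566,-.252,.225),-9.5)"
```

```text
trans cm [-48.05   5.91   0.97] roll 105.67878992750866 yaw now 96.18 tool z [ 0.0095  0.0394 -0.9992] j6 0.3220270477484846 q [0.43 0.23 0.01 1.32 0.03 0.32]
```

>>> play_rows([
  {"fingers": -1, "translation": [-3, 0.4, 0], "roll": 7},
  {"fingers": -1, "translation": [-6, 0.8, 0], "roll": 14},
  {"fingers": -1, "translation": [-9.5, 1.2, 0], "roll": 21},
  {"fingers": -1, "translation": [-13, 1.6, 0], "roll": 28},
  {"fingers": -1, "translation": [-16.5, 2, 0], "roll": 35},
  {"fingers": -1, "translation": [-20, 2.5, 0], "roll": 42},
  {"fingers": -1, "translation": [-23.5, 3, 0], "roll": 49},
  {"fingers": -1, "translation": [-27, 3.4, 0], "roll": 56},
  {"fingers": -1, "translation": [-30.5, 3.8, 0], "roll": 63},
  {"fingers": -1, "translation": [-34, 4.2, 0], "roll": 70},
  {"fingers": -1, "translation": [-37.5, 4.6, 0], "roll": 77},
  {"fingers": -1, "translation": [-41, 5, 0], "roll": 84},
  {"fingers": -1, "translation": [-44, 5.4, 0.5], "roll": 91},
  {"fingers": -1, "translation": [-46, 5.7, 0.8], "roll": 98},
  {"fingers": -1, "translation": [-48, 5.9, 1], "roll": 105.7},
  {"fingers": -1, "translation": [-48, 5.9, 1], "roll": 105.7},
  {"fingers": -1, "translation": [-48, 5.9, 1], "roll": 105.7},
  {"fingers": -1, "translation": [-48, 5.9, 1], "roll": 105.7},
])

```text
clock: 13.65
eef_pos: [0.5618, -0.2527, 0.2185]
tool_rot: [0.996, -0.082, -0.003, -0.017]
ft_force: [-0.6, -0.2, -0.2]
grip_width: 0.0852
```

```bash
python3 - <<'E'
from h import *
c=snap('wrist','w5');np.savez('w5.npz',**{k:c[k] for k in('intrinsics','world_to_cam')})
go((.566,-.252,.118),-9.5)
cv2.imwrite('pics/z5.png',cv2.resize(c['pixels'][:,:,::-1],(768,576),interpolation=2))
E
```

```text
trans cm [ 0.49  0.24 10.08] roll 0.08937654611972334 yaw now -9.41 tool z [-0.0036  0.0343 -0.9994] j6 1.2990833486887494 q [-0.44  0.5   0.32  1.4   0.03  1.3 ]
```

View pics/z5.png

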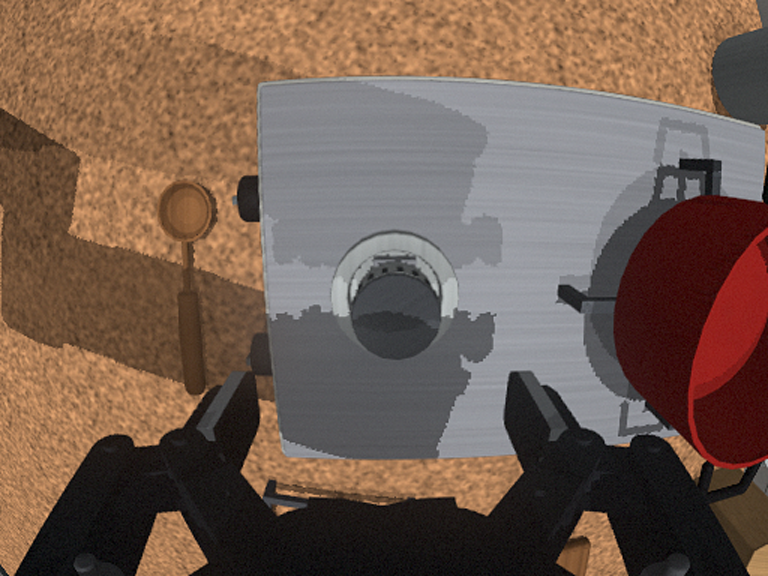

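The wrist view shows the cap top centred at (264,211) in full-size pixels, the cup ring centred around column 263, and the hob front edge from (172,57) to (190,303).

```bash
python3 - <<'E'
from h import *
W=dict(np.load('w5.npz'));S,D=[dict(np.load(f+'.npz')) for f in('scene','side')]
g=cv2.cvtColor(cv2.imread('pics/w5.png'),cv2.COLOR_BGR2GRAY)
t=onz(rayw(W,264,210.7),.128);print('top onz',t)
print('2view',cross(rayw(W,264,210.7),ray(S,188.8,212.5)),cross(rayw(W,264,210.7),ray(D,291.8,138.2)))
l,r=onz(rayw(W,351/1.5,316/1.5),.128),onz(rayw(W,441/1.5,316/1.5),.128);print('cap dia',np.linalg.norm(l-r),(l+r)/2)
l,r=onz(rayw(W,331/1.5,295/1.5),.088),onz(rayw(W,459/1.5,295/1.5),.088);print('ring dia',np.linalg.norm(l-r),(l+r)/2)
a,b=onz(rayw(W,258/1.5,85/1.5),.07),onz(rayw(W,285/1.5,455/1.5),.07);d=a-b;print('edge',a,b,np.degrees(np.arctan2(-d[0],d[1])),np.linalg.norm(d))
m=(a+b)/2;y=d/np.linalg.norm(d);print('seat from hob', m+.09*np.array([y[1],-y[0],0]))
go((t[0],t[1],.118),-9.5)
E
```

```text
top onz [ 0.56848334 -0.2544994   0.128     ]
2view (array([ 0.56900477, -0.25355774,  0.12825751]), np.float64(0.0019123176669459665)) (array([ 0.56757521, -0.25587542,  0.12536757]), np.float64(0.0019006003040274726))
cap dia 0.047361616751052805 [ 0.56853732 -0.25452289  0.128     ]
ring dia 0.07865660130022466 [ 0.56890933 -0.25444074  0.088     ]
edge [ 0.5049537  -0.10917691  0.07      ] [ 0.46443857 -0.37386482  0.07      ] -8.702577206549348 0.2677707300313182
seat from hob [ 0.57365997 -0.25513834  0.07      ]
trans cm [ 0.77  0.45 10.07] roll 0.08937654611972334 yaw now -9.41 tool z [-0.0036  0.0343 -0.9994] j6 1.2990833486887494 q [-0.44  0.5   0.32  1.4   0.03  1.3 ]
```

>>> play_rows([
  {"fingers": -1, "translation": [0.4, 0.2, 3], "roll": 0},
  {"fingers": -1, "translation": [0.77, 0.45, 5.5], "roll": 0},
  {"fingers": -1, "translation": [0.77, 0.45, 8], "roll": 0},
  {"fingers": -1, "translation": [0.77, 0.45, 10], "roll": 0},
  {"fingers": -1, "translation": [0.77, 0.45, 10.75], "roll": 0},
  {"fingers": -1, "translation": [0.77, 0.45, 10.75], "roll": 0},
  {"fingers": 0, "translation": [0.77, 0.45, 10.75], "roll": 0},
  {"fingers": 1, "translation": [0.77, 0.45, 10.75], "roll": 0},
  {"fingers": 1, "translation": [0.77, 0.45, 10.75], "roll": 0},
  {"fingers": 1, "translation": [0.77, 0.45, 10.75], "roll": 0},
  {"fingers": 1, "translation": [0.77, 0.45, 10.75], "roll": 0},
  {"fingers": 1, "translation": [0.77, 0.45, 10.75], "roll": 0},
  {"fingers": 1, "translation": [0.77, 0.45, 10.75], "roll": 0},
])

```text
clock: 14.78
eef_pos: [0.5684, -0.2554, 0.114]
tool_rot: [0.996, -0.083, -0.002, -0.016]
ft_force: [-3.6, 0.8, 6.0]
grip_width: 0.0465
```

```bash
python3 - <<'E'
from h import *
o=bot.get_obs();print({k:np.round(v,4) for k,v in o.items()})
c=snap('wrist','w6');np.savez('w6.npz',**{k:c[k] for k in('intrinsics','world_to_cam')})
a=snap('scene')['pixels'][:,:,::-1];
z=[cv2.resize(c['pixels'][150:330,150:390,::-1],(800,600),interpolation=2)]
cv2.imwrite('pics/z6.png',z[0])
E
```

```text
{'clock': np.float64(14.7833), 'joint_pos': array([-0.4358,  0.5737,  0.1593,  1.1721,  0.0292,  1.3013]), 'joint_vel': array([-0.0002, -0.0007,  0.0003, -0.0014,  0.001 , -0.0005]), 'tau': array([ 2.49800e-01, -4.76547e+01,  2.37890e+01, -1.45870e+00,
        1.79500e-01,  3.86000e-02]), 'eef_pos': array([ 0.5684, -0.2554,  0.114 ]), 'tool_rot': array([ 0.9964, -0.0831, -0.0023, -0.0164]), 'ft_force': array([-3.6456,  0.7601,  6.0165]), 'ft_torque': array([0.2075, 0.7435, 0.0462]), 'grip_width': np.float64(0.0465)}
```

View pics/z6.png

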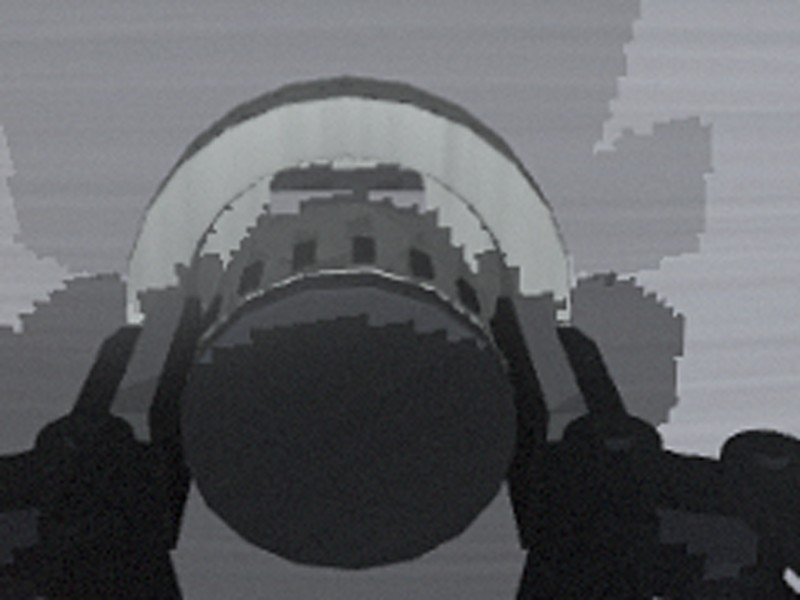

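The head is gripped centrally: cap edges at about rows 232 and 320 on column 255 of the full frame. I'll write a numeric lean meter from these two cap edges in the wrist view, so I needn't view more pictures.

```bash
cat > lean.py <<'E'
from h import *
from scipy.optimize import least_squares
import json,os
def edges(px):
    g=cv2.GaussianBlur(px,(0,0),1).astype(float).mean(2)[:,249:262].mean(1);d=np.diff(g)
    def ext(r0,r1,s):
        i=r0+np.argmax(s*d[r0:r1]);y=s*d[i-1:i+2];o=.5*(y[0]-y[2])/(y[0]-2*y[1]+y[2]);return i+o+.5
    return g,ext
def proj(W,P):
    K=W['intrinsics'];p=W['world_to_cam']@np.r_[P,1];r=np.arctan2(np.hypot(p[0],p[1]),p[2]);n=np.hypot(p[0],p[1])
    return K[1,2]+K[1,1]*r*p[1]/n
def model(W0,th,sl,c=np.radians(-9.0)):   # lean th (+ = left), slip sl along axis; pivot 10 mm below top
    x=np.array([np.cos(c),np.sin(c),0]);y=np.array([-x[1],x[0],0]);z=np.array([0,0,1.])
    P0=np.array([.5686,-.2545,.118]);
    y2=y*np.cos(th)-z*np.sin(th);z2=z*np.cos(th)+y*np.sin(th)
    T=P0+z2*(.010+sl)
    return np.array([proj(W0,T+.024*y2),proj(W0,T-.024*y2)])
def measure(r=None):
    c=bot.camera('wrist');g,ext=edges(c['pixels']);W0=dict(np.load('w6.npz'))
    b=json.load(open('base.json')) if os.path.exists('base.json') else None
    p=np.array(b) if b else np.array([231.6,320.4])
    far=ext(int(p[0])-14,int(p[0])+14,-1) ; near=ext(int(p[1])-16,int(p[1])+16,1)
    e=np.array([far,near]);o=bot.get_obs()
    if b is None: json.dump(e.tolist(),open('base.json','w'));b=e.tolist();print(np.round(g[215:345:2]).astype(int).tolist(),'model',model(W0,0,0))
    s=least_squares(lambda v:model(W0,v[0],v[1]/100)-model(W0,0,0)-(e-b),[0,0]).x
    print('edges',np.round(e,2),'lean deg',round(np.degrees(s[0]),2),'slip mm',round(s[1]*10,2))
    print('eef',np.round(o['eef_pos'],4),'F',np.round(o['ft_force'],1),'M',np.round(o['ft_torque'],2),'w',round(o['grip_width'],4),'t',round(o['clock'],2))
if __name__=='__main__': measure()
E
python3 lean.py
```

```text
[88, 86, 86, 78, 74, 73, 72, 87, 103, 64, 63, 77, 76, 74, 71, 57, 49, 46, 45, 43, 41, 40, 38, 38, 38, 37, 36, 36, 37, 35, 35, 34, 35, 34, 34, 35, 35, 34, 34, 34, 35, 35, 35, 35, 34, 34, 35, 35, 35, 35, 35, 36, 42, 79, 91, 91, 91, 91, 91, 90, 77, 30, 17, 18, 19] model [231.63556154 319.55524969]
edges [231.9  320.25] lean deg 0.0 slip mm 0.0
eef [ 0.5684 -0.2554  0.114 ] F [-4.8  1.   6.1] M [0.28 0.76 0.08] w 0.0466 t 14.93
```

>>> play_rows([
  {"fingers": 1, "translation": [0, -0.1, -0.05], "roll": 0},
  {"fingers": 1, "translation": [0, -0.2, -0.12], "roll": 0},
  {"fingers": 1, "translation": [0, -0.3, -0.18], "roll": 0},
  {"fingers": 1, "translation": [0, -0.4, -0.25], "roll": 0},
  {"fingers": 1, "translation": [0, -0.4, -0.25], "roll": 0},
  {"fingers": 1, "translation": [0, -0.4, -0.25], "roll": 0},
])

```text
clock: 15.43
eef_pos: [0.5686, -0.2546, 0.1141]
tool_rot: [0.996, -0.084, -0.003, -0.014]
ft_force: [-3.0, -8.2, -2.9]
grip_width: 0.0462
```

```bash
python3 lean.py
```

```text
edges [232.02 320.32] lean deg -0.07 slip mm 0.07
eef [ 0.5686 -0.2546  0.1141] F [-2.4 -8.3 -2.5] M [-1.68  0.32  0.08] w 0.0463 t 15.48
```

>>> play_rows([
  {"fingers": 1, "translation": [0, -0.2, -0.05], "roll": 0},
  {"fingers": 1, "translation": [0, -0.4, -0.1], "roll": 0},
  {"fingers": 1, "translation": [0, -0.6, -0.15], "roll": 0},
  {"fingers": 1, "translation": [0, -0.6, -0.15], "roll": 0},
  {"fingers": 1, "translation": [0, -0.6, -0.15], "roll": 0},
])

```text
clock: 15.9
eef_pos: [0.5687, -0.2533, 0.1148]
tool_rot: [0.996, -0.086, -0.004, -0.009]
ft_force: [-3.0, -19.1, -8.2]
grip_width: 0.0466
```

```bash
python3 lean.py
```

```text
edges [231.46 320.51] lean deg 0.66 slip mm 0.07
eef [ 0.5687 -0.2532  0.1148] F [ -3.7 -17.6  -8.5] M [-4.29  0.56  0.05] w 0.0461 t 15.95
```

```bash
python3 - <<'E'
s=open('lean.py').read()
s=s.replace("    print('eef',","    a=Ro.from_quat(o['tool_rot']).as_matrix()[:,2]@np.array([.156,.988,0]);tl=np.degrees(.0343-a);print('tool lean',round(tl,2),'TOTAL',round(tl+np.degrees(s[0]),2))\n    print('eef',")
open('lean.py','w').write(s)
E
python3 -c "print()"
```

>>> play_rows([
  {"fingers": 1, "translation": [0, -0.2, -0.05], "roll": 0},
  {"fingers": 1, "translation": [0, -0.4, -0.1], "roll": 0},
  {"fingers": 1, "translation": [0, -0.6, -0.15], "roll": 0},
  {"fingers": 1, "translation": [0, -0.8, -0.2], "roll": 0},
  {"fingers": 1, "translation": [0, -0.8, -0.2], "roll": 0},
  {"fingers": 1, "translation": [0, -0.8, -0.2], "roll": 0},
])

```text
clock: 16.45
eef_pos: [0.57, -0.2459, 0.117]
tool_rot: [0.996, -0.086, -0.004, -0.009]
ft_force: [-1.8, -19.6, -8.9]
grip_width: 0.0467
```

```bash
python3 lean.py
```

```text
edges [233.52 325.62] lean deg 2.22 slip mm 3.95
tool lean 0.94 TOTAL 3.16
eef [ 0.57   -0.2458  0.117 ] F [ -3.5 -20.5  -9.9] M [-4.39  0.5  -0.06] w 0.0462 t 16.5
```

```bash
cat > cap.py <<'E'
from h import *
from scipy.optimize import least_squares
import sys
X=np.array([np.cos(np.radians(-9)),np.sin(np.radians(-9)),0]);Y=np.array([-X[1],X[0],0]);Z=np.array([0,0,1.]);T0=np.array([.5686,-.2545,.128])
def proj(W,P):
    K=W['intrinsics'];p=P@W['world_to_cam'][:3,:3].T+W['world_to_cam'][:3,3];n=np.hypot(p[:,0],p[:,1]);r=np.arctan2(n,p[:,2])
    return K[0,2]+K[0,0]*r*p[:,0]/n,K[1,2]+K[1,1]*r*p[:,1]/n
ph=np.linspace(0,2*np.pi,361)
def circ(W,v,R=.024):
    x,y,z,t=v;c,s=np.cos(t),np.sin(t)
    P=T0+X*x/1e3+Y*y/1e3+Z*z/1e3+R*(np.cos(ph)[:,None]*X+np.sin(ph)[:,None]*(Y*c-Z*s));return proj(W,P)
def fit(c,v0):
    g=cv2.GaussianBlur(c['pixels'],(0,0),.8).astype(float).mean(2);d=np.diff(g,axis=0);v=np.array(v0,float)
    cols=np.arange(212,300,2)
    for w in (12,6,4,4):
        U,V=circ(c,v);obs=[]
        for u in cols:
            for up,sg in ((1,-1),(0,1)):
                m=(np.sin(ph)>.25) if up else (np.sin(ph)<-.25)
                o=np.argsort(U[m]);
                if not U[m].min()<u<U[m].max(): continue
                vp=np.interp(u,U[m][o],V[m][o]);a=int(round(vp))-w;b=a+2*w+1
                if a<1 or b>381: continue
                q=sg*d[a:b,u];i=np.argmax(q)
                if q[i]<8 or i in(0,len(q)-1): continue
                y0,y1,y2=q[i-1:i+2];obs.append((u,a+i+.5+.5*(y0-y2)/(y0-2*y1+y2+1e-9),up))
        obs=np.array(obs)
        def res(p):
            U,V=circ(c,p);r=[]
            for up in(1,0):
                m=(np.sin(ph)>.0) if up else (np.sin(ph)<.0);o=np.argsort(U[m]);k=obs[:,2]==up
                r.append(obs[k,1]-np.interp(obs[k,0],U[m][o],V[m][o]))
            return np.concatenate(r)
        s=least_squares(res,v,loss='soft_l1',f_scale=1,x_scale=[1,1,1,.05]);v=s.x
    return v,len(obs),np.sqrt(np.median(res(v)**2))
if __name__=='__main__':
    v0=[float(a) for a in sys.argv[2:5]]+[np.radians(float(sys.argv[5]))] if len(sys.argv)>5 else [0,0,0,0]
    if sys.argv[1]=='now': c=bot.camera('wrist')
    else: c=dict(np.load(sys.argv[1]+'.npz'));c['pixels']=cv2.imread(f'pics/{sys.argv[1]}.png')[:,:,::-1]
    v,n,r=fit(c,v0);print('cap xyz mm',np.round(v[:3],2),'lean',round(np.degrees(v[3]),2),'n',n,'res',round(r,2))
    if sys.argv[1]=='now':
        o=bot.get_obs();a=Ro.from_quat(o['tool_rot']).as_matrix()[:,2]@Y
        print('tool lean',round(np.degrees(.0343-a),2),'eef',np.round(o['eef_pos'],4),'hobY mm',round((o['eef_pos']-[.5684,-.2554,.114])@Y*1e3,1),'F',np.round(o['ft_force'],1),'w',round(o['grip_width'],4),'t',round(o['clock'],2))
E
python3 cap.py w6; python3 cap.py now 0 6 2 3
```

```text
cap xyz mm [-0.11 -1.54 -2.37] lean 3.1 n 85 res 0.2
cap xyz mm [-0.06  6.61  0.47] lean 10.84 n 76 res 0.19
tool lean 0.94 eef [ 0.57   -0.2458  0.1169] hobY mm 9.7 F [ -2.7 -19.3  -9.3] w 0.0463 t 16.55
```

The first lean left is about 7.7° by the cap fit, corrected for the baseline, and the cap has risen about 2.8 mm. Next I'll go to the right.

>>> play_rows([
  {"fingers": 1, "translation": [0, 0.2, 0], "roll": 0},
  {"fingers": 1, "translation": [0, 0.5, 0], "roll": 0},
  {"fingers": 1, "translation": [0, 0.8, 0], "roll": 0},
  {"fingers": 1, "translation": [0, 1.1, 0], "roll": 0},
  {"fingers": 1, "translation": [0, 1.4, -0.05], "roll": 0},
  {"fingers": 1, "translation": [0, 1.7, -0.1], "roll": 0},
  {"fingers": 1, "translation": [0, 2, -0.1], "roll": 0},
  {"fingers": 1, "translation": [0, 2.3, -0.15], "roll": 0},
  {"fingers": 1, "translation": [0, 2.6, -0.2], "roll": 0},
  {"fingers": 1, "translation": [0, 2.8, -0.2], "roll": 0},
  {"fingers": 1, "translation": [0, 2.8, -0.2], "roll": 0},
  {"fingers": 1, "translation": [0, 2.8, -0.2], "roll": 0},
])

```text
clock: 17.55
eef_pos: [0.5685, -0.254, 0.1199]
tool_rot: [0.996, -0.079, -0.003, -0.027]
ft_force: [1.7, 23.8, 4.7]
grip_width: 0.0464
```

```bash
python3 cap.py now 0 -2 0 0
```

```text
cap xyz mm [-0.2  -1.17  3.05] lean 4.32 n 82 res 0.22
tool lean -1.12 eef [ 0.5685 -0.2539  0.1199] hobY mm 1.5 F [ 1.6 23.9  3.4] w 0.0463 t 17.6
```

>>> play_rows([
  {"fingers": 1, "translation": [0, 0.2, 0.05], "roll": 0},
  {"fingers": 1, "translation": [0, 0.4, 0.1], "roll": 0},
  {"fingers": 1, "translation": [0, 0.6, 0.15], "roll": 0},
  {"fingers": 1, "translation": [0, 0.8, 0.2], "roll": 0},
  {"fingers": 1, "translation": [0, 0.8, 0.2], "roll": 0},
  {"fingers": 1, "translation": [0, 0.8, 0.2], "roll": 0},
])

```text
clock: 18.1
eef_pos: [0.5677, -0.2637, 0.1191]
tool_rot: [0.997, -0.079, -0.001, -0.025]
ft_force: [0.7, 18.9, 7.8]
grip_width: 0.0463
```

```bash
python3 cap.py now 0 -6 3 -2
```

```text
cap xyz mm [ 0.54 -7.11  3.11] lean -2.39 n 86 res 0.28
tool lean -0.87 eef [ 0.5677 -0.2637  0.119 ] hobY mm -8.3 F [-0.1 20.8  8.5] w 0.0461 t 18.15
```

>>> play_rows([
  {"fingers": 1, "translation": [0, 0.15, 0], "roll": 0},
  {"fingers": 1, "translation": [0, 0.3, 0], "roll": 0},
  {"fingers": 1, "translation": [0, 0.4, 0], "roll": 0},
  {"fingers": 1, "translation": [0, 0.4, 0], "roll": 0},
  {"fingers": 1, "translation": [0, 0.4, 0], "roll": 0},
])

```text
clock: 18.57
eef_pos: [0.5676, -0.2643, 0.119]
tool_rot: [0.997, -0.078, -0.001, -0.028]
ft_force: [1.9, 27.7, 10.5]
grip_width: 0.0464
```

```bash
python3 cap.py now 0 -9 3 -5
```

```text
cap xyz mm [ 0.57 -7.81  3.14] lean -3.22 n 86 res 0.23
tool lean -1.26 eef [ 0.5676 -0.2643  0.119 ] hobY mm -8.9 F [ 1.6 28.1  9.5] w 0.0463 t 18.62
```

>>> play_rows([
  {"fingers": 1, "translation": [0, 0.1, -0.1], "roll": 0},
  {"fingers": 1, "translation": [0, 0.2, -0.2], "roll": 0},
  {"fingers": 1, "translation": [0, 0.3, -0.3], "roll": 0},
  {"fingers": 1, "translation": [0, 0.3, -0.35], "roll": 0},
  {"fingers": 1, "translation": [0, 0.3, -0.35], "roll": 0},
])

```text
clock: 19.03
eef_pos: [0.5665, -0.2686, 0.1199]
tool_rot: [0.997, -0.079, -0.002, -0.027]
ft_force: [3.3, 23.4, 0.2]
grip_width: 0.0462
```

```bash
python3 cap.py now 0 -9 3 -5
```

```text
cap xyz mm [  0.24 -10.78   3.78] lean -6.16 n 88 res 0.3
tool lean -1.15 eef [ 0.5665 -0.2686  0.1199] hobY mm -13.3 F [ 4.3 23.5 -0.4] w 0.0465 t 19.08
```

>>> play_rows([
  {"fingers": 1, "translation": [0, -0.3, 0], "roll": 0},
  {"fingers": 1, "translation": [0, -0.6, 0], "roll": 0},
  {"fingers": 1, "translation": [0, -1, 0], "roll": 0},
  {"fingers": 1, "translation": [0, -1.4, 0], "roll": 0},
  {"fingers": 1, "translation": [0, -1.8, -0.05], "roll": 0},
  {"fingers": 1, "translation": [0, -2.2, -0.1], "roll": 0},
  {"fingers": 1, "translation": [0, -2.5, -0.15], "roll": 0},
  {"fingers": 1, "translation": [0, -2.8, -0.2], "roll": 0},
  {"fingers": 1, "translation": [0, -3.1, -0.2], "roll": 0},
  {"fingers": 1, "translation": [0, -3.4, -0.2], "roll": 0},
  {"fingers": 1, "translation": [0, -3.6, -0.2], "roll": 0},
  {"fingers": 1, "translation": [0, -3.6, -0.2], "roll": 0},
  {"fingers": 1, "translation": [0, -3.6, -0.2], "roll": 0},
])

```text
clock: 20.17
eef_pos: [0.5709, -0.2511, 0.1253]
tool_rot: [0.996, -0.085, -0.001, -0.011]
ft_force: [-0.1, -11.6, -0.7]
grip_width: 0.0465
```

```bash
python3 cap.py now 0 3 5 7
```

```text
cap xyz mm [1.64 4.69 8.68] lean 10.56 n 73 res 0.21
tool lean 0.76 eef [ 0.5709 -0.2511  0.1253] hobY mm 4.7 F [ -0.6 -12.6  -1.4] w 0.0463 t 20.22
```

>>> play_rows([
  {"fingers": 1, "translation": [0, 0.3, 0], "roll": 0},
  {"fingers": 1, "translation": [0, 0.6, 0], "roll": 0},
  {"fingers": 1, "translation": [0, 0.9, 0], "roll": 0},
  {"fingers": 1, "translation": [0, 1.2, 0], "roll": 0},
  {"fingers": 1, "translation": [0, 1.5, 0], "roll": 0},
  {"fingers": 1, "translation": [0, 1.8, 0], "roll": 0},
  {"fingers": 1, "translation": [0, 2.1, 0], "roll": 0},
  {"fingers": 1, "translation": [0, 2.3, 0], "roll": 0},
  {"fingers": 1, "translation": [0, 2.3, 0], "roll": 0},
  {"fingers": 1, "translation": [0, 2.3, 0], "roll": 0},
])

```text
clock: 21.05
eef_pos: [0.5693, -0.2629, 0.1265]
tool_rot: [0.996, -0.081, 0.0, -0.021]
ft_force: [0.9, 12.2, 13.6]
grip_width: 0.0461
```

```bash
python3 cap.py now 0 -3 8 2
```

```text
cap xyz mm [ 0.62  0.44 25.11] lean -5.83 n 60 res 0.46
tool lean -0.41 eef [ 0.5693 -0.2629  0.1265] hobY mm -7.2 F [ 1.7 12.3 12.5] w 0.0465 t 21.1
```

```bash
python3 - <<'E'
from cap import *
c=bot.camera('wrist');np.savez('w7.npz',**{k:c[k] for k in('intrinsics','world_to_cam')});cv2.imwrite('pics/w7.png',c['pixels'][:,:,::-1])
for y in(-8,-5,-2):
    for l in(-4,0,4):
        v,n,r=fit(c,[1,y,9,np.radians(l)]);print(y,l,np.round(v[:3],2),round(np.degrees(v[3]),2),n,round(r,2))
E
```

```text
-8 -4 [ 1.93 -7.65  9.89] 7.72 78 0.24
-8 0 [ 1.93 -7.65  9.89] 7.72 78 0.24
-8 4 [ 1.93 -7.65  9.89] 7.72 78 0.24
-5 -4 [ 1.93 -7.65  9.89] 7.72 78 0.24
-5 0 [ 1.93 -7.65  9.89] 7.72 78 0.24
-5 4 [ 1.93 -7.65  9.89] 7.72 78 0.24
-2 -4 [ -8.39  48.85 107.81] -51.57 39 1.32
-2 0 [-4.37 20.41 58.  ] -28.91 41 1.14
-2 4 [ 2.18  4.69 19.79] 28.64 64 0.48
```

>>> play_rows([
  {"fingers": 1, "translation": [0, 0.2, 0], "roll": 0},
  {"fingers": 1, "translation": [0, 0.4, 0], "roll": 0},
  {"fingers": 1, "translation": [0, 0.6, 0], "roll": 0},
  {"fingers": 1, "translation": [0, 0.6, 0], "roll": 0},
  {"fingers": 1, "translation": [0, 0.6, 0], "roll": 0},
])

```text
clock: 21.57
eef_pos: [0.5687, -0.2682, 0.1271]
tool_rot: [0.996, -0.081, 0.001, -0.021]
ft_force: [1.1, 13.4, 15.8]
grip_width: 0.0463
```

```bash
python3 cap.py now 2 -9 10 6;python3 cap.py now 2 -12 10 2
```

```text
cap xyz mm [  2.16 -13.12  10.72] lean 6.63 n 81 res 0.25
tool lean -0.46 eef [ 0.5687 -0.2682  0.127 ] hobY mm -12.6 F [ 0.8 13.  16.3] w 0.0465 t 21.62
cap xyz mm [  2.14 -13.06  10.83] lean 6.52 n 80 res 0.23
tool lean -0.46 eef [ 0.5687 -0.2682  0.127 ] hobY mm -12.6 F [ 0.3 14.2 15.9] w 0.0463 t 21.67
```

The head is now out: its foot sits on the right part of the cup rim (+16 N support) with about a 3.5° residual lean. I'll lift it clear, centre it and check the lean in free air.

>>> play_rows([
  {"fingers": 1, "translation": [0, 0, -0.3], "roll": 0},
  {"fingers": 1, "translation": [0, 0, -0.6], "roll": 0},
  {"fingers": 1, "translation": [0, 0, -0.9], "roll": 0},
  {"fingers": 1, "translation": [0, 0, -1.2], "roll": 0},
  {"fingers": 1, "translation": [0, 0, -1.5], "roll": 0},
  {"fingers": 1, "translation": [0, -0.4, -1.5], "roll": 0},
  {"fingers": 1, "translation": [0, -0.8, -1.5], "roll": 0},
  {"fingers": 1, "translation": [0, -1.2, -1.5], "roll": 0},
  {"fingers": 1, "translation": [0, -1.7, -1.5], "roll": 0},
  {"fingers": 1, "translation": [0, -1.7, -1.5], "roll": 0},
  {"fingers": 1, "translation": [0, -1.7, -1.5], "roll": 0},
  {"fingers": 1, "translation": [0, -1.7, -1.5], "roll": 0},
])

```text
clock: 22.67
eef_pos: [0.5684, -0.2569, 0.1379]
tool_rot: [0.996, -0.083, -0.003, -0.017]
ft_force: [-0.1, -0.6, -1.8]
grip_width: 0.0465
```

```bash
python3 cap.py now 2 0 20 7;python3 cap.py now 2 1 22 3
```

```text
cap xyz mm [ 0.17 -2.06 20.95] lean 8.76 n 79 res 0.21
tool lean 0.08 eef [ 0.5685 -0.257   0.1379] hobY mm -1.6 F [-1.5  0.3 -1.6] w 0.0463 t 22.72
cap xyz mm [ 0.2  -1.93 21.5 ] lean 8.02 n 78 res 0.21
tool lean 0.08 eef [ 0.5684 -0.2571  0.138 ] hobY mm -1.7 F [-0.2 -0.4 -2.6] w 0.0464 t 22.77
```

The head is free in air, about 5° left of upright. I'll square it by pressing the low left foot edge gently on the cup's left rim.

>>> play_rows([
  {"fingers": 1, "translation": [0, -0.4, 0], "roll": 0},
  {"fingers": 1, "translation": [0, -0.8, 0], "roll": 0},
  {"fingers": 1, "translation": [0, -1.2, 0], "roll": 0},
  {"fingers": 1, "translation": [0, -1.6, 0], "roll": 0},
  {"fingers": 1, "translation": [0, -2, 0], "roll": 0},
  {"fingers": 1, "translation": [0, -2, 0.3], "roll": 0},
  {"fingers": 1, "translation": [0, -2, 0.6], "roll": 0},
  {"fingers": 1, "translation": [0, -2, 0.9], "roll": 0},
  {"fingers": 1, "translation": [0, -2, 1.1], "roll": 0},
  {"fingers": 1, "translation": [0, -2, 1.1], "roll": 0},
  {"fingers": 1, "translation": [0, -2, 1.1], "roll": 0},
])

```text
clock: 23.68
eef_pos: [0.5717, -0.2372, 0.1291]
tool_rot: [0.996, -0.083, -0.002, -0.017]
ft_force: [-2.0, 0.6, 5.7]
grip_width: 0.0466
```

```bash
python3 cap.py now 2 18 12 8
```

```text
cap xyz mm [ 0.26 18.05 12.68] lean 7.89 n 80 res 0.21
tool lean 0.08 eef [ 0.5717 -0.2372  0.1292] hobY mm 18.5 F [-2.2  1.6  7. ] w 0.0462 t 23.73
```

Contact is about 8 N. I'll press a little further.

>>> play_rows([
  {"fingers": 1, "translation": [0, 0, 0.15], "roll": 0},
  {"fingers": 1, "translation": [0, 0, 0.3], "roll": 0},
  {"fingers": 1, "translation": [0, 0, 0.4], "roll": 0},
  {"fingers": 1, "translation": [0, 0, 0.4], "roll": 0},
])

```text
clock: 24.07
eef_pos: [0.5716, -0.2375, 0.1288]
tool_rot: [0.996, -0.083, -0.001, -0.016]
ft_force: [-8.8, 1.8, 21.4]
grip_width: 0.0464
```

```bash
python3 cap.py now 1 18 11 6
```

```text
cap xyz mm [ 0.19 17.83 12.74] lean 7.16 n 79 res 0.21
tool lean 0.15 eef [ 0.5716 -0.2376  0.1288] hobY mm 18.1 F [-7.7  1.2 22.4] w 0.0464 t 24.12
```

>>> play_rows([
  {"fingers": 1, "translation": [0, 0, 0.15], "roll": 0},
  {"fingers": 1, "translation": [0, 0.1, 0.25], "roll": 0},
  {"fingers": 1, "translation": [0, 0.2, 0.25], "roll": 0},
  {"fingers": 1, "translation": [0, 0.3, 0.25], "roll": 0},
  {"fingers": 1, "translation": [0, 0.4, 0.25], "roll": 0},
  {"fingers": 1, "translation": [0, 0.4, 0.25], "roll": 0},
])

```text
clock: 24.62
eef_pos: [0.5711, -0.2416, 0.1276]
tool_rot: [0.996, -0.084, -0.001, -0.016]
ft_force: [-10.7, 2.2, 27.6]
grip_width: 0.0461
```

```bash
python3 cap.py now 1 16 11 6
```

```text
cap xyz mm [ 0.28 13.95 11.67] lean 3.63 n 83 res 0.22
tool lean 0.16 eef [ 0.5711 -0.2416  0.1276] hobY mm 14.1 F [-10.5   2.6  28.3] w 0.0466 t 24.67
```

>>> play_rows([
  {"fingers": 1, "translation": [0, 0, -0.2], "roll": 0},
  {"fingers": 1, "translation": [0, 0, -0.4], "roll": 0},
  {"fingers": 1, "translation": [0, 0, -0.7], "roll": 0},
  {"fingers": 1, "translation": [0, 0, -1], "roll": 0},
  {"fingers": 1, "translation": [0, 0, -1.3], "roll": 0},
  {"fingers": 1, "translation": [0, 0, -1.6], "roll": 0},
  {"fingers": 1, "translation": [0, 0, -1.9], "roll": 0},
  {"fingers": 1, "translation": [0, 0.3, -2.1], "roll": 0},
  {"fingers": 1, "translation": [0, 0.6, -2.1], "roll": 0},
  {"fingers": 1, "translation": [0, 0.9, -2.1], "roll": 0},
  {"fingers": 1, "translation": [0, 1.2, -2.1], "roll": 0},
  {"fingers": 1, "translation": [0, 1.4, -2.1], "roll": 0},
  {"fingers": 1, "translation": [0, 1.5, -2.1], "roll": 0},
  {"fingers": 1, "translation": [0, 1.5, -2.1], "roll": 0},
  {"fingers": 1, "translation": [0, 1.5, -2.1], "roll": 0},
  {"fingers": 1, "translation": [0, 1.5, -2.1], "roll": 0},
])

```text
clock: 26.0
eef_pos: [0.5686, -0.2561, 0.1415]
tool_rot: [0.996, -0.083, -0.003, -0.017]
ft_force: [-0.3, 0.7, -1.0]
grip_width: 0.0464
```

```bash
python3 cap.py now 0 -1 22 3; python3 - <<'E'
from h import *
a=snap('scene')['pixels'][:,:,::-1];b=snap('side')['pixels'][:,:,::-1];w=snap('wrist')['pixels'][:,:,::-1]
z=[a[120:300,40:400],b[80:300,100:380],w,b[110:180,240:340]]
z=[cv2.resize(t,(400,300),interpolation=2) for t in z]
cv2.imwrite('pics/z8.png',np.vstack([np.hstack(z[:2]),np.hstack(z[2:])]))
E
```

```text
cap xyz mm [ 0.19 -0.72 25.25] lean 4.47 n 83 res 0.23
tool lean 0.07 eef [ 0.5686 -0.256   0.1415] hobY mm -0.6 F [-0.1  0.5 -2.1] w 0.0464 t 26.05
```

View pics/z8.png

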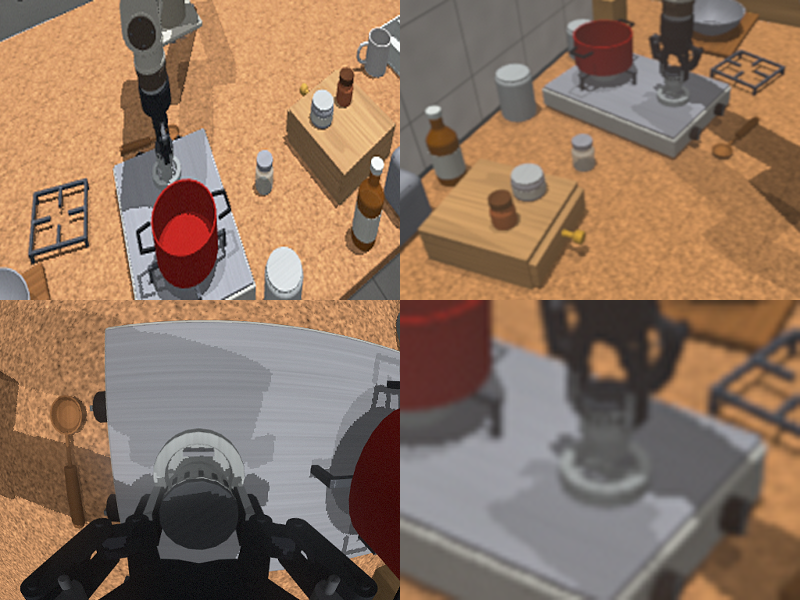

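The final view shows the head held just above its cup. The drawer is shut and the bystanders are where they were. I'll make one numeric check of the drawer, then hand in.

```bash
python3 - <<'E'
from h import *
import m
S=bot.camera('scene');D=bot.camera('side')
m.I={'scene':S['pixels'][:,:,::-1].copy(),'side':D['pixels'][:,:,::-1].copy()}
r=[]
for k,c,b in (('scene',S,(255,160,330,200)),('side',D,(215,225,255,265))):
    a,cc,_=m.blob(k,b,(18,150,90),(32,255,255));r.append(ray(c,*cc));print(k,a,cc)
print('knob',cross(*r))
d4=cv2.imread('pics/d4.png').astype(int);n=m.I['side'].astype(int)
print('chest front diff',np.abs(d4-n)[230:300,110:205].mean())
o=bot.get_obs();print(o['ft_force'],o['grip_width'],np.abs(o['joint_vel']).max(),o['clock'])
bot.job_done()
E
```

```text
scene 36 [313.19444444 172.91666667]
side 102 [222.34313725 252.2745098 ]
knob (array([0.55936129, 0.2361373 , 0.05742588]), np.float64(0.007405439894559946))
chest front diff 1.746516290726817
[ 0.33782355  0.59257318 -1.56378302] 0.046698549288413535 0.0017440690103197418 26.3
the job is handed in; nothing more can be done
```

The job is done and handed in at 26.3 s of the 64 s allowed.

- **Matches and drawer:** I laid the matchbox flat in the drawer and pushed it shut by the knob, against the stop at about 12 N. In the last check the knob had moved in about 0.11 m, which matches the opening I had measured.
- **Burner head:** I rocked it about 8° left, 9° right and 7.5° left, measured with the wrist camera, while its foot was still in the cup. On the next swing to the right it came free, ending up resting on the cup's rim with a leftover lean. That last swing never became a full 8° lean to the right.
- **Extra contact:** In free air the head leaned about 5° left. I squared it by pressing its foot on the cup's left rim, reaching about 28 N vertically.
- **Final state:** The head is held still, about 1.4° off upright and about 14 mm clear of the rim. The force reading is steady at about 1.6–2 N. In the last picture I saw no bystander out of place, though I did not measure them.
- **Less certain:** The lean angles depend on a fixed 3° offset taken from the head before I moved it, so they are good to about 1°. Early on, joint 6 reached its range limit once and stopped a move short. That left the tool tilted 2° for the rest of the job, and I allowed for it.

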